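# Rake cinnamon sticks into rows

### The job

Pick up the rake and use it to comb the four scattered cinnamon sticks on the slate into straight parallel rows, clear of each other and running along the slate, with their ends gently up against the wooden rail. Move the sticks only with the rake, never with the fingers, and don't shove the rail back: it is only lightly held. Then stand the rake upright on the worktop, off the slate, and leave the bowl, the spice jar and the shaker where they are.

Things in the scene. Friction and masses are not known exactly. Their poses are not given: they have to be found in the camera images.
- slate: Black slate tray, fixed, 340 (x) x 200 (y) x 9 mm high; origin at the centre of its underside (z = 0), x along its long side, away from the rail. A light wooden rail (it can slide, see below) lies across its near end, 12 mm thick, 192 mm long, its top 14 mm above the slate; its inner face is at x = -150 mm of this frame, so a stick along x that touches it has its centre at x = -104 mm.
- rail (a joint): How far the rail has been shoved back, away from the sticks (toward slate -x), in m; 0 at the start. It is held by friction alone: a push of about 8 N or more makes it slide and it does not come back. It must not move by over 3 mm.
- rake_handle (a point): Centre of the rake's upright dark wooden handle, 55 mm above the rake's underside. The handle is a block 18 (rake x) x 30 (rake y) x 54 mm high, 28 to 82 mm above the underside. Rake y runs along the head; the teeth point to rake -x, the way it is drawn. The rake is loose, 0.2 kg, and stands upright by itself on its head.
- rake: The rake; origin at its underside below the handle's axis. Head: crossbar 12 (x) x 192 x 13.5 mm high; teeth of 5 mm wire lie flat on the surface, reach 88 mm forward of the bar's centre and form 4 lanes (y = -69, -23, 23, 69 mm): mouth 41 mm wide, narrowing in 31 mm to 13.6 mm, then straight for 49 mm to the bar, whose front face pushes the stick's end.
- rake_clamp (a point): Clamp below the handle, on its axis, 23.5 mm above the underside, 24 x 36 mm, 11 mm high. It holds the head's bar from 22 mm ahead of (-x) to 22 mm behind this axis: the setting differs each time and is not given, so feel for the rail through the sticks as the force rises. It does not slip. Teeth over 4 mm above the slate ride over the sticks: lower the rake until it touches.
- quill_a_mid (a point): Centre (4 mm up) of cinnamon stick a, one of four alike: brown double quill, 92 (its x) x 9.6 x 8 mm high, about 15 g; it does not roll. The four start in four lanes 46 mm apart, at slate y = -69, -23, 23, 69 mm (give or take 2 mm); which is in which lane varies.
- quill_b_mid (a point): Centre (4 mm up) of cinnamon stick b, one of four alike: brown double quill, 92 (its x) x 9.6 x 8 mm high, about 15 g; it does not roll. Each starts askew by up to 15.5 degrees either way, its centre 20 to 60 mm farther from the rail than it shall end.
- quill_c_mid (a point): Centre (4 mm up) of cinnamon stick c, one of four alike: brown double quill, 92 (its x) x 9.6 x 8 mm high, about 15 g; it does not roll. Its ends are flat, so the bar can push it straight against the rail.
- quill_d_mid (a point): Centre (4 mm up) of cinnamon stick d, one of four alike: brown double quill, 92 (its x) x 9.6 x 8 mm high, about 15 g; it does not roll. Fingers must not touch the sticks.
- salt_mid (a point): Small wooden salt bowl, 71 mm wide, 23 mm high, a bystander beside the slate; the point is its centre, 12 mm up.
- spice_mid (a point): Small glass spice jar, 47 mm wide, 98 mm high, a bystander beside the slate; the point is its centre, 49 mm up.
- mill_mid (a point): White and grey salt shaker, 44 mm wide, 90 mm high, a bystander beyond the slate's far end; the point is its centre, 45 mm up.
There are look-alikes about, which are no part of the job. Leave any blue or purple look-alike of the part that bears quill_c_mid alone.

How it is judged:
On the way, in this order (a step that is already met when the one before it is completed fails the run):
1. the rake is lifted (height (world z) of rake_handle above 0.075 m), for 0.1 s.
2. the four sticks lie in parallel rows against the rail (angle between the x axis of each of quill_a_mid, quill_b_mid, quill_c_mid, quill_d_mid and the x axis of slate, either way round below 0.11 rad and x of each of quill_a_mid, quill_b_mid, quill_c_mid, quill_d_mid in the frame of slate below -0.0995 m and z of quill_a_mid in the frame of slate between 0.009 and 0.018 m and y of quill_a_mid in the frame of slate between -0.1 and 0.1 m and z of quill_b_mid in the frame of slate between 0.009 and 0.018 m and y of quill_b_mid in the frame of slate between -0.1 and 0.1 m and z of quill_c_mid in the frame of slate between 0.009 and 0.018 m and y of quill_c_mid in the frame of slate between -0.1 and 0.1 m and z of quill_d_mid in the frame of slate between 0.009 and 0.018 m and y of quill_d_mid in the frame of slate between -0.1 and 0.1 m and (y of quill_b_mid in the frame of quill_a_mid above 0.025 m or y of quill_b_mid in the frame of quill_a_mid below -0.025 m) and (y of quill_c_mid in the frame of quill_a_mid above 0.025 m or y of quill_c_mid in the frame of quill_a_mid below -0.025 m) and (y of quill_c_mid in the frame of quill_b_mid above 0.025 m or y of quill_c_mid in the frame of quill_b_mid below -0.025 m) and (y of quill_d_mid in the frame of quill_a_mid above 0.025 m or y of quill_d_mid in the frame of quill_a_mid below -0.025 m) and (y of quill_d_mid in the frame of quill_b_mid above 0.025 m or y of quill_d_mid in the frame of quill_b_mid below -0.025 m) and (y of quill_d_mid in the frame of quill_c_mid above 0.025 m or y of quill_d_mid in the frame of quill_c_mid below -0.025 m)), for 0.2 s.
At the end, for the whole second after the job is handed in: All four sticks lie on the slate, each within 0.11 rad of the slate's long direction, its end within 4.5 mm of the rail's starting place, centrelines at least 25 mm apart; the rake stands upright (within 0.08 rad), at rest, on the worktop, not on the slate (all of step 2 and linear speed of rake below 0.02 m/s and angle between rake's own z axis and vertical below 0.08 rad and height (world z) of rake between -0.005 and 0.005 m); the robot touches nothing.
It fails at once if the fingers or arm touch a stick (contact force between any of the fingers, the arm and quill_a above 0.3 N or contact force between any of the fingers, the arm and quill_b above 0.3 N or contact force between any of the fingers, the arm and quill_c above 0.3 N or contact force between any of the fingers, the arm and quill_d above 0.3 N).
It fails at once if the rail is shoved back by over 3 mm (value of joint rail above 0.003 m).
It fails at once if the bowl, the spice jar or the shaker is moved by over 15 mm (distance of any of salt_mid, spice_mid, mill_mid from where it was at the start of the episode above 0.015 m).
It also fails if it takes over 58 s, if anything falls off the work surface, if the arm or the gripper's body presses on something with over 40 N, if the wrist force passes 120 N, or if a joint passes its speed limit or range.

### The arm

A 6-joint arm with a two-finger parallel gripper is mounted at the origin on a cart in front of the work surface, level with it; the furniture and walls round the work are solid. World frame = base frame: x ahead of the robot, y to its left, z up, the work surface at z = 0. Lengths are in m, angles in rad, forces in N, time in s.
With the tool pointing down it reaches from about 0.35 to 0.8 m from the base axis. Payload 7.3 kg.
Tool frame: the origin (TCP) lies between the finger pads; the fingertips stand ctrl.tip_extent ahead of it and the grasp point (between the pads) lies 2 mm behind it (ctrl.tip_extent is the distance from the TCP to the fingertips, in m); z points along the fingers, y is the line along which they close (so a half turn about z gives the same grasp; the last joint's range is limited). The gripper opens to 85 mm and grips with 20 to 120 N. Pads are 22 mm wide; open, the fingers measure 114 mm over their backs; the gripper's body (76 mm by 85 mm) begins 54 mm behind the grasp point. The pads swing forward as they close: fully open they stand 13 mm farther back than shut.
Start: joints at [1.139, 0.342, 1.524, -0, 1.275, -0.146], TCP at [0.148, 0.504, 0.248] pointing down, gripper open.
Joint ranges: [-2.53, 2.53], [-0.77, 2.02], [0.04, 2.7], [-1, 4.14], [0.28, 2.66], [-3.11, 3.11]. Speed limits (rad/s): [2.57, 2.57, 3.14, 3.14, 3.14, 3.14].

### API

Orientations are given as a unit quaternion [x, y, z, w].
In Python, from plant import ctrl gives the robot as it stands. The module is installed in compiled form; this text tells all that it offers.
- The arm moves only by the tool step_arm, never from a script. Its argument "rows" is a list that holds one entry, the list of rows, each a list of 7 numbers: the shift along the tool's x, y, z in cm, then the turn, a rotation vector about the tool's x, y, z in rad, then the closure, from -1 (fully open) to 1 (shut), so that 0 is half open. In form: [[[dx, dy, dz, wx, wy, wz, claw], ...]]. A call has 1 to 20 rows; each row is the pose to reach, as a shift and turn from the pose commanded when the call began, along the tool's axes at that moment; what a row does not reach only later rows make up. A row lasts 1/12 s, in which the tool goes at most 41.7 mm and 7.16 degrees, less where a joint would pass 70% of its speed; a pose out of reach is approached as far as the arm can. A call with a gripper value outside its range is refused whole. The fingers move at their own pace and stop on an object; "newtons" is the grip in N (left out, the last holds). Time passes only in rows, so rows that repeat a pose let the fingers close. It gives the time, the measured TCP pose, the force and the opening at its end, in the units of the state.
- ctrl.observe(): the state, without advancing time (a new reading comes with each control period).
- ctrl.snapshot(name): name is "scene" or "top" or "wrist"; returns the picture (420x560x3 uint8, blue, green, red); there is no depth.
- ctrl.get_calibration(name): a dict with "mtx" (3x3 intrinsics, pixels), "camera_from_world" (4x4, takes a point from world to camera coordinates). Camera axes: x right, y up, looking along -z (the intrinsics and any distortion apply to the point x, -y, -z); pixel columns grow to the right and rows downward; lengths in m; the calibration is good to about 2 mm. The wrist camera is an equidistant fisheye: a pixel r from the principal point sees the ray r / f radians off the axis. A picture is of the moment at which its call begins: read the wrist's pose just before it. get_calibration takes no time and is no camera call; for the wrist camera it gives the pose at the moment of the call.
- ctrl.job_done(): hands the job in, once; it reports no verdict.
The state is a dict: "time_s": time; "joint_positions": joint angles; "joint_vel": joint speeds; "effort": joint torques, N m; "tcp_pos": TCP position; "eef_rot": TCP orientation; "wrist_force": force on the tool from outside, world axes, zero at the start; "ft_torque": the same for the moment, N m; "width": opening from 0.0 (shut) to 1.0 (fully open).
Only numpy, scipy, OpenCV 4.12 (cv2) and the standard library are available. Lean on these libraries where they do the work, as an engineer would, in place of code of your own. Each camera call takes 0.05 s, during which the arm holds its last target. There are 200 camera calls.

## Working session

There is one attempt and no reset: what is moved stays moved. The work goes in short steps, Python scripts to look and compute and a tool call to move; the robot and the scene stay as the last step left them, time stands still between calls to the robot, and variables do not carry over. Pictures are saved under pics/ and viewed, on a budget of 10 in all, crops included, one or two more only if the job needs it, and the job is handed in when it is done.

Besides the shell and the picture viewer there is one more tool, called after "Request:" in YAML: its name, and indented under it one key for each argument. step_arm: Moves the arm, as the interface text tells. Its arguments: {"type":"object","properties":{"rows":{"type":"array","items":{"type":"array","items":{"type":"array","items":{"type":"number"}}}},"newtons":{"type":"number"}},"required":["rows"]}

```bash
mkdir -p pics; cat > h.py <<'E'
import numpy as np, cv2
from plant import ctrl
def ray(name,uv,z):
    c=ctrl.get_calibration(name);K=np.array(c["mtx"]);T=np.array(c["camera_from_world"])
    uv=np.atleast_2d(uv).astype(float)
    d=np.c_[(uv[:,0]-K[0,2])/K[0,0],-(uv[:,1]-K[1,2])/K[1,1],-np.ones(len(uv))]@T[:3,:3]
    o=-T[:3,:3].T@T[:3,3]
    return o+d*((z-o[2])/d[:,2])[:,None]
def proj(name,P):
    c=ctrl.get_calibration(name);K=np.array(c["mtx"]);T=np.array(c["camera_from_world"])
    p=np.atleast_2d(P)@T[:3,:3].T+T[:3,3]
    return np.c_[K[0,2]+K[0,0]*p[:,0]/-p[:,2],K[1,2]+K[1,1]*-p[:,1]/-p[:,2]]
E
python3 - <<'E'
from h import *
for n in("scene","top"):
    im=ctrl.snapshot(n);cv2.imwrite(f"pics/{n}0.png",im)
    c=ctrl.get_calibration(n);print(n,c)
print(ctrl.observe(),ctrl.tip_extent)
E
```

```text
scene {'mtx': array([[543.93728866,   0.        , 266.29233266],
       [  0.        , 543.93728866, 197.16407568],
       [  0.        ,   0.        ,   1.        ]]), 'camera_from_world': array([[ 0.61519802, -0.78817576, -0.01761707, -0.45591448],
       [ 0.43555372,  0.32116855,  0.84091838, -0.23733924],
       [-0.65713344, -0.5250045 ,  0.54087514, -1.01763208],
       [ 0.        ,  0.        ,  0.        ,  1.        ]])}
top {'mtx': array([[430.43327574,   0.        , 282.44248437],
       [  0.        , 430.43327574, 203.62125319],
       [  0.        ,   0.        ,   1.        ]]), 'camera_from_world': array([[ 0.16808599, -0.98576711,  0.00321149, -0.24648141],
       [ 0.95990588,  0.16441599,  0.22704203, -0.49511759],
       [-0.22433858, -0.03507985,  0.97387967, -0.84563751],
       [ 0.        ,  0.        ,  0.        ,  1.        ]])}
{'time_s': 0.1, 'joint_positions': array([ 1.13904537e+00,  3.42620751e-01,  1.52488281e+00,  8.77161531e-06,
        1.27541874e+00, -1.45987868e-01]), 'joint_vel': array([-0.00068328,  0.00024155, -0.00215629, -0.00087319, -0.00025008,
       -0.00084006]), 'effort': array([ 2.51072248e-03, -4.34436142e+01, -2.46496081e+01, -1.01241102e-05,
        4.59885341e-03,  3.07400978e-05]), 'tcp_pos': array([0.14782576, 0.50342223, 0.24772571]), 'eef_rot': array([ 1.42397119e-01,  9.89809385e-01, -6.36083370e-04, -1.93408833e-04]), 'wrist_force': array([ 0.07122246, -0.19757381, -0.3522388 ]), 'ft_torque': array([-0.05651744, -0.0219787 ,  0.01323783]), 'width': 0.9980300774064461} 0.017
```

View pics/scene0.png

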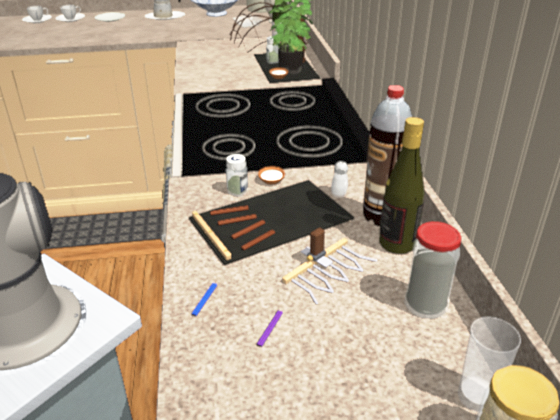

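View pics/top0.png

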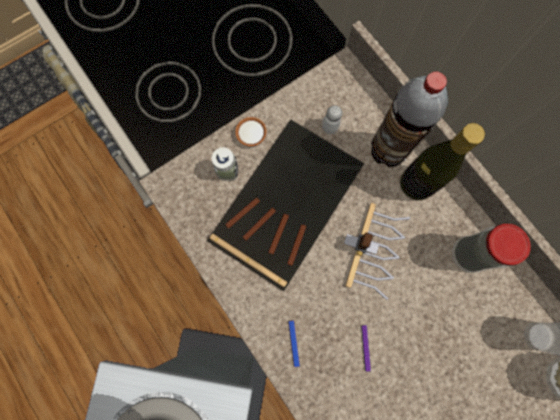

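```bash
cat > m.py <<'E'
from h import *
im=cv2.imread("pics/top0.png");hsv=cv2.cvtColor(im,cv2.COLOR_BGR2HSV)
H,S,V=[hsv[...,i].astype(int) for i in range(3)]
def comps(m,roi,amin):
    x0,y0,x1,y1=roi;k=np.zeros(m.shape,np.uint8);k[y0:y1,x0:x1]=m[y0:y1,x0:x1]*255
    cs,_=cv2.findContours(k,cv2.RETR_EXTERNAL,cv2.CHAIN_APPROX_NONE)
    return [c for c in cs if cv2.contourArea(c)>=amin]
print("px: slate",im[200,300],"stick",im[232,281],im[250,297],"bar",im[270,354],im[215,371],"rail",im[258,245],"handle",im[240,367],"tooth",im[250,390])
print("sticks")
st=((H<=14)|(H>170))&(S>90)&(V>40)
for c in comps(st,(205,185,320,275),30):
    r=cv2.minAreaRect(c);b=cv2.boxPoints(r);W=ray("top",b,.015)
    e=[(W[i]-W[i-1])[:2] for i in range(4)];l=[np.hypot(*v) for v in e];i=int(np.argmax(l))
    print(np.round(r[0],1),"w",W.mean(0)[:2].round(4),"len",np.round([max(l),min(l)],4),"ang",np.round(np.degrees(np.arctan2(e[i][1],e[i][0]))%180,1))
ye=(H>14)&(H<30)&(S>90)&(V>130)
for n,roi,z in(("bar",(340,195,385,295),.0135),("rail",(200,225,295,295),.023)):
  for c in comps(ye,roi,20):
    r=cv2.minAreaRect(c);b=cv2.boxPoints(r);W=ray("top",b,z);print(n,np.round(r[0],1),cv2.contourArea(c),W[:,:2].round(4).tolist())
dk=(V<50)
for c in comps(dk,(195,115,370,300),3000):
    h=cv2.convexHull(c);a=cv2.approxPolyDP(h,6,True)[:,0];print("slate",a.tolist(),ray("top",a,.009)[:,:2].round(4).tolist())
    r=cv2.boxPoints(cv2.minAreaRect(c));print(ray("top",r,.009)[:,:2].round(4).tolist())
hd=((H<=14)|(H>170))&(S>90)&(V<130)
for c in comps(hd,(350,225,385,260),10):
    r=cv2.minAreaRect(c);print("handle",r,ray("top",r[0],.082)[:,:2])
big=cv2.resize(im[195:305,335:425],None,fx=7,fy=7,interpolation=cv2.INTER_CUBIC)[:,:]
s=cv2.imread("pics/scene0.png");big2=cv2.resize(s[220:310,270:385],None,fx=5,fy=5,interpolation=cv2.INTER_CUBIC)
big=cv2.resize(big,(491,600));c=np.zeros((600,800,3),np.uint8);c[:,:491]=big;c[:242,491:]=cv2.resize(big2,(309,242));cv2.imwrite("pics/rake.png",c)
E
python3 m.py
```

```text
px: slate [35 43 44] stick [35 54 95] [37 51 87] bar [137 196 226] [126 176 214] rail [120 170 204] handle [35 57 91] tooth [175 170 170]
sticks
[296.3 244.4] w [ 0.456  -0.2027] len [0.0946 0.0153] ang 169.8
[278.3 233.7] w [ 0.4724 -0.1606] len [0.0949 0.0159] ang 168.3
[258.9 223.9] w [ 0.4864 -0.1154] len [0.0956 0.0165] ang 144.5
[242.1 212.5] w [ 0.505  -0.0745] len [0.0947 0.0159] ang 142.0
bar [353.1 268.4] 165.0 [[0.3882, -0.3145], [0.4663, -0.3316], [0.4636, -0.3459], [0.3856, -0.3285]]
bar [367.9 218.8] 133.0 [[0.5026, -0.3361], [0.575, -0.3481], [0.5733, -0.36], [0.501, -0.3478]]
rail [248.  259.7] 421.5 [[0.4377, -0.016], [0.4492, -0.0207], [0.3733, -0.196], [0.3623, -0.1911]]
slate [[291, 121], [362, 165], [288, 280], [215, 230]] [[0.7378, -0.1443], [0.6595, -0.3201], [0.3784, -0.1975], [0.4576, -0.0228]]
[[0.4515, -0.0204], [0.7507, -0.1371], [0.6635, -0.3231], [0.377, -0.1978]]
handle ((364.800048828125, 240.9000244140625), (9.391485214233398, 16.099689483642578), 26.56505012512207) [[ 0.47622638 -0.33565862]]
```

View pics/rake.png

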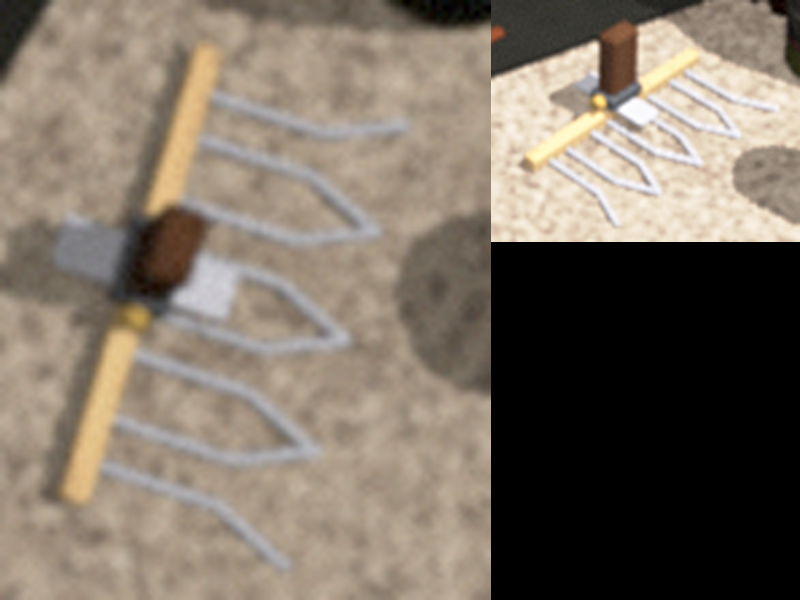

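```bash
cat > mv.py <<'E'
import sys
from h import *
from scipy.spatial.transform import Rotation as R
def to(x,y,z,yaw):
    s=ctrl.observe();r=R.from_quat(s["eef_rot"]);a=np.radians(yaw)
    Y=np.array([np.cos(a),np.sin(a),0]);Z=np.array([0,0,-1.]);T=R.from_matrix(np.c_[np.cross(Y,Z),Y,Z])
    print("t",round(s["time_s"],2),"tcp",s["tcp_pos"].round(4),"yaw",np.degrees(np.arctan2(*r.as_matrix()[[1,0],1])).round(2),"F",s["wrist_force"].round(2),"w",round(s["width"],3))
    print("shift cm",((r.inv().apply(np.array([x,y,z])-s["tcp_pos"]))*100).round(2),"rot",(r.inv()*T).as_rotvec().round(4))
S=lambda x,y:np.array([.5488,-.1682])+x*np.array([.917,-.399])+y*np.array([.399,.917])
if __name__=="__main__":
    a=list(map(float,sys.argv[1:]))
    for i in range(0,len(a),4): to(*a[i:i+4])
E
python3 mv.py .42 .12 .24 78 .481 -.338 .2 80.15 .481 -.338 .056 80.15
```

```text
t 0.1 tcp [0.1478 0.5034 0.2477] yaw 73.63 F [ 0.07 -0.2  -0.35] w 0.998
shift cm [-36.92 -29.11   0.8 ] rot [-0.0013 -0.0003 -0.0763]
t 0.1 tcp [0.1478 0.5034 0.2477] yaw 73.63 F [ 0.07 -0.2  -0.35] w 0.998
shift cm [-55.69 -71.33   4.86] rot [-0.0013 -0.0003 -0.1139]
t 0.1 tcp [0.1478 0.5034 0.2477] yaw 73.63 F [ 0.07 -0.2  -0.35] w 0.998
shift cm [-55.69 -71.31  19.26] rot [-0.0013 -0.0003 -0.1139]
```

Request:
step_arm:
  rows:
    - [[-36.9,-29.1,0.8,0,0,-0.08,-1],[-36.9,-29.1,0.8,0,0,-0.08,-1],[-36.9,-29.1,0.8,0,0,-0.08,-1],[-36.9,-29.1,0.8,0,0,-0.08,-1],[-36.9,-29.1,0.8,0,0,-0.08,-1],[-36.9,-29.1,0.8,0,0,-0.08,-1],[-36.9,-29.1,0.8,0,0,-0.08,-1],[-36.9,-29.1,0.8,0,0,-0.08,-1],[-36.9,-29.1,0.8,0,0,-0.08,-1],[-36.9,-29.1,0.8,0,0,-0.08,-1],[-55.7,-71.3,4.86,0,0,-0.114,-1],[-55.7,-71.3,4.86,0,0,-0.114,-1],[-55.7,-71.3,4.86,0,0,-0.114,-1],[-55.7,-71.3,4.86,0,0,-0.114,-1],[-55.7,-71.3,4.86,0,0,-0.114,-1],[-55.7,-71.3,4.86,0,0,-0.114,-1],[-55.7,-71.3,4.86,0,0,-0.114,-1],[-55.7,-71.3,4.86,0,0,-0.114,-1],[-55.7,-71.3,4.86,0,0,-0.114,-1],[-55.7,-71.3,4.86,0,0,-0.114,-1]]

```text
time_s: 1.77
tcp_pos: [0.464, -0.2465, 0.2069]
eef_rot: [0.086, 0.996, 0.0, -0.0]
wrist_force: [1.0, -0.4, 0.5]
width: 0.999
```

```bash
python3 mv.py .481 -.338 .15 80.15 
```

```text
t 1.77 tcp [ 0.464  -0.2465  0.2069] yaw 80.13 F [ 0.99 -0.45  0.55] w 0.999
shift cm [-3.25 -8.72  5.68] rot [ 0.0005 -0.0005 -0.0003]
```

Request:
step_arm:
  rows:
    - [[-3.0,-7.0,5.5,0,0,0,-1],[-3.0,-7.0,5.5,0,0,0,-1],[-3.0,-7.0,5.5,0,0,0,-1],[-3.0,-7.0,5.5,0,0,0,-1],[-3.0,-7.0,5.5,0,0,0,-1],[-3.0,-7.0,5.5,0,0,0,-1]]

```text
time_s: 2.27
tcp_pos: [0.4821, -0.3174, 0.1533]
eef_rot: [0.085, 0.996, 0.0, 0.0]
wrist_force: [0.2, -0.4, 0.6]
width: 0.998
```

```bash
python3 mv.py .481 -.338 .056 80.15
python3 - <<'E'
from h import *
c=ctrl.get_calibration("wrist");print(c)
cv2.imwrite("pics/wrist1.png",ctrl.snapshot("wrist"))
E
```

```text
t 2.27 tcp [ 0.4821 -0.3174  0.1533] yaw 80.21 F [ 0.21 -0.39  0.57] w 0.998
shift cm [-0.24 -2.05  9.73] rot [0.0001 0.0006 0.001 ]
{'mtx': array([[325.1922621 ,   0.        , 276.79527647],
       [  0.        , 325.1922621 , 208.7278554 ],
       [  0.        ,   0.        ,   1.        ]]), 'camera_from_world': array([[ 0.17146002,  0.98519055,  0.00102099,  0.23054268],
       [-0.93927793,  0.16378201, -0.30155004,  0.51599886],
       [-0.29725147,  0.05074478,  0.9534498 , -0.13024684],
       [ 0.        ,  0.        ,  0.        ,  1.        ]])}
```

View pics/wrist1.png

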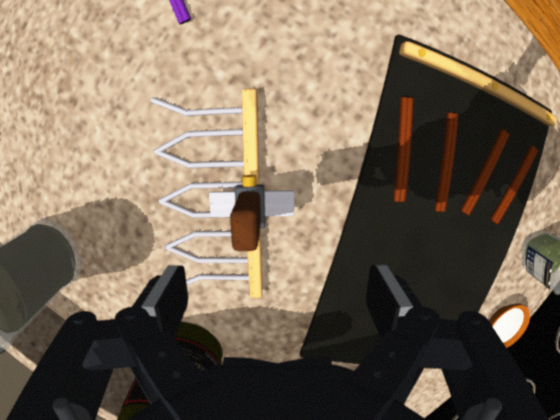

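```bash
cat >> h.py <<'E'
def fray(uv,z,c):
    K=np.array(c["mtx"]);T=np.array(c["camera_from_world"])
    uv=np.atleast_2d(uv).astype(float);p=(uv-K[:2,2])/K[0,0];th=np.linalg.norm(p,axis=1)
    s=np.sin(th)/th;d=np.c_[p[:,0]*s,-p[:,1]*s,-np.cos(th)]@T[:3,:3];o=-T[:3,:3].T@T[:3,3]
    return o+d*((z-o[2])/d[:,2])[:,None]
E
python3 - <<'E'
from h import *
im=cv2.imread("pics/wrist1.png");hsv=cv2.cvtColor(im,cv2.COLOR_BGR2HSV);H,S,V=[hsv[...,i].astype(int) for i in range(3)]
c=ctrl.get_calibration("wrist")
m=((H<14)|(H>170))&(S>90)&(V<150);k=np.zeros(m.shape,np.uint8);k[180:260,225:270]=m[180:260,225:270]*255
ct=max(cv2.findContours(k,0,1)[0],key=cv2.contourArea);x,y,w,h=cv2.boundingRect(ct);print(x,y,w,h)
ys=range(y,y+h,3)
for r in ys:
    xs=np.where(k[r])[0];print(r,xs.min(),xs.max(),V[r,xs].mean().round(),end=" | ")
m=(H>14)&(H<32)&(S>90)&(V>120);k2=np.zeros(m.shape,np.uint8);k2[80:305,235:275]=m[80:305,235:275]*255
yy,xx=np.where(k2)
print()
for r in (92,110,130,150,260,280,293):
    xs=np.where(k2[r])[0];print(r,xs.min(),xs.max(),fray([[xs.mean(),r]],.0135,c)[0,:2].round(4))
e=[(xx[yy==r].mean(),r) for r in (yy.min(),yy.max())];print(e,fray(e,.0135,c).round(4))
for p in [(245,247),(245,240),(245,225)]:print(p,fray([p],.082,c).round(4))
E
```

```text
230 192 31 59
192 245 255 42.0 | 195 239 258 39.0 | 198 238 259 38.0 | 201 237 259 38.0 | 204 236 259 39.0 | 207 235 259 38.0 | 210 233 259 51.0 | 213 232 257 82.0 | 216 231 259 93.0 | 219 230 259 96.0 | 222 230 259 96.0 | 225 231 259 101.0 | 228 231 257 104.0 | 231 231 257 108.0 | 234 232 258 107.0 | 237 231 257 109.0 | 240 232 256 109.0 | 243 232 256 109.0 | 246 233 255 112.0 | 249 234 253 112.0 | 
92 242 257 [ 0.389 -0.324]
110 243 257 [ 0.4036 -0.3263]
130 243 257 [ 0.4198 -0.3292]
150 243 258 [ 0.4361 -0.3319]
260 248 261 [ 0.5347 -0.3477]
280 249 262 [ 0.5557 -0.351 ]
293 249 262 [ 0.57   -0.3539]
[(np.float64(249.5), np.int64(88)), (np.float64(258.0), np.int64(298))] [[ 0.3857 -0.3235  0.0135]
 [ 0.5761 -0.3527  0.0135]]
(245, 247) [[ 0.4912 -0.3411  0.082 ]]
(245, 240) [[ 0.4862 -0.34    0.082 ]]
(245, 225) [[ 0.4758 -0.3379  0.082 ]]
```

```bash
python3 mv.py .480 -.339 .056 80.5
```

```text
t 2.32 tcp [ 0.4823 -0.3173  0.1537] yaw 80.24 F [-1.25  0.58  1.21] w 0.995
shift cm [-0.13 -2.17  9.77] rot [-0.0004  0.0014 -0.0046]
```

Request:
step_arm:
  rows:
    - [[-0.13,-2.15,3,0,0,-0.005,-1],[-0.13,-2.15,5.5,0,0,-0.005,-1],[-0.13,-2.15,8,0,0,-0.005,-1],[-0.13,-2.15,9.75,0,0,-0.005,-1],[-0.13,-2.15,9.75,0,0,-0.005,-1],[-0.13,-2.15,9.75,0,0,-0.005,-1],[-0.13,-2.15,9.75,0,0,-0.005,0],[-0.13,-2.15,9.75,0,0,-0.005,1],[-0.13,-2.15,9.75,0,0,-0.005,1],[-0.13,-2.15,9.75,0,0,-0.005,1],[-0.13,-2.15,9.75,0,0,-0.005,1],[-0.13,-2.15,9.75,0,0,-0.005,1],[-0.13,-2.15,9.75,0,0,-0.005,1],[-0.13,-2.15,9.75,0,0,-0.005,1]]
  newtons: 60

```text
time_s: 3.48
tcp_pos: [0.4797, -0.3402, 0.0554]
eef_rot: [0.083, 0.997, -0.0, 0.0]
wrist_force: [-1.9, 0.1, 6.9]
width: 0.202
```

```bash
python3 mv.py .480 -.339 .056 80.5
```

```text
t 3.48 tcp [ 0.4797 -0.3402  0.0554] yaw 80.44 F [-1.93  0.05  6.87] w 0.202
shift cm [-0.01  0.12 -0.06] rot [-0.0005  0.0007 -0.0011]
```

```bash
python3 - <<'E'
from h import *
for n,p,z in(("cola",(383,155),0),("wine",(415,190),0),("colatop",(436,82),.28),("shaker",(333,120),.0),("jar",(475,250),0),("spice",(226,172),0)):print(n,ray("top",[p],z)[0].round(3))
from mv import S
print(S(-.01,-.03),S(.078,0))
E
python3 mv.py .48 -.33 .16 80.5 .528 -.192 .16 -23.5 .6203 -.1993 .12 -23.5
```

```text
cola [ 0.695 -0.366  0.   ]
wine [ 0.624 -0.447  0.   ]
colatop [ 0.729 -0.386  0.28 ]
shaker [ 0.761 -0.24   0.   ]
jar [ 0.511 -0.589  0.   ]
spice [ 0.594 -0.019  0.   ]
[ 0.52766 -0.19172] [ 0.620326 -0.199322]
t 3.48 tcp [ 0.4797 -0.3402  0.0554] yaw 80.44 F [-1.93  0.05  6.87] w 0.202
shift cm [  0.13   1.01 -10.46] rot [-0.0005  0.0007 -0.0011]
t 3.48 tcp [ 0.4797 -0.3402  0.0554] yaw 80.44 F [-1.93  0.05  6.87] w 0.202
shift cm [ -2.31  15.41 -10.46] rot [3.0000e-04 9.0000e-04 1.8141e+00]
t 3.48 tcp [ 0.4797 -0.3402  0.0554] yaw 80.44 F [-1.93  0.05  6.87] w 0.202
shift cm [-11.53  16.23  -6.46] rot [3.0000e-04 9.0000e-04 1.8141e+00]
```

Request:
step_arm:
  rows:
    - [[0.1,1.0,-5,0,0,0,1],[0.1,1.0,-9,0,0,0,1],[0.1,1.0,-10.5,0,0,0,1],[-0.5,4,-10.5,0,0,0.1,1],[-1,8,-10.5,0,0,0.22,1],[-1.5,12,-10.5,0,0,0.34,1],[-2.3,15.4,-10.5,0,0,0.46,1],[-2.3,15.4,-10.5,0,0,0.58,1],[-2.3,15.4,-10.5,0,0,0.7,1],[-2.3,15.4,-10.5,0,0,0.82,1],[-2.3,15.4,-10.5,0,0,0.94,1],[-2.3,15.4,-10.5,0,0,1.06,1],[-2.3,15.4,-10.5,0,0,1.18,1],[-2.3,15.4,-10.5,0,0,1.3,1],[-2.3,15.4,-10.5,0,0,1.42,1],[-2.3,15.4,-10.5,0,0,1.54,1],[-2.3,15.4,-10.5,0,0,1.65,1],[-2.3,15.4,-10.5,0,0,1.75,1],[-2.3,15.4,-10.5,0,0,1.814,1],[-2.3,15.4,-10.5,0,0,1.814,1]]

```text
time_s: 5.15
tcp_pos: [0.5273, -0.1917, 0.1591]
eef_rot: [0.837, 0.547, -0.0, -0.001]
wrist_force: [-0.6, 0.1, -2.0]
width: 0.206
```

```bash
python3 mv.py .6203 -.1993 .09 -23.5
```

```text
t 5.15 tcp [ 0.5273 -0.1917  0.1591] yaw -23.62 F [-0.59  0.07 -2.01] w 0.206
shift cm [3.02 8.83 6.9 ] rot [-0.0016 -0.0003 -0.0022]
```

Request:
step_arm:
  rows:
    - [[1.0,3.0,0,0,0,0,1],[2.0,6.0,1,0,0,0,1],[3.0,8.8,3,0,0,0,1],[3.0,8.8,5,0,0,0,1],[3.0,8.8,6.9,0,0,0,1],[3.0,8.8,6.9,0,0,0,1],[3.0,8.8,6.9,0,0,0,1]]

```text
time_s: 5.73
tcp_pos: [0.6195, -0.199, 0.0894]
eef_rot: [0.836, 0.549, -0.001, -0.002]
wrist_force: [0.8, 0.1, -1.6]
width: 0.203
```

```bash
python3 mv.py .6203 -.1993 .066 -23.5; python3 - <<'E'
from h import *
c=ctrl.get_calibration("wrist");np.save("c2.npy",c,allow_pickle=True)
w=ctrl.snapshot("wrist");t=ctrl.snapshot("top");cv2.imwrite("pics/w2.png",w);cv2.imwrite("pics/t2.png",t)
o=np.zeros((420,800,3),np.uint8);o[:,:500]=cv2.resize(t[80:330,160:458],(500,420));o[:225,500:]=cv2.resize(w,(300,225));cv2.imwrite("pics/c2.png",o)
E
```

```text
t 5.73 tcp [ 0.6195 -0.199   0.0894] yaw -23.41 F [ 0.82  0.07 -1.61] w 0.203
shift cm [0.01 0.09 2.34] rot [-0.0038 -0.0002  0.0016]
```

View pics/c2.png

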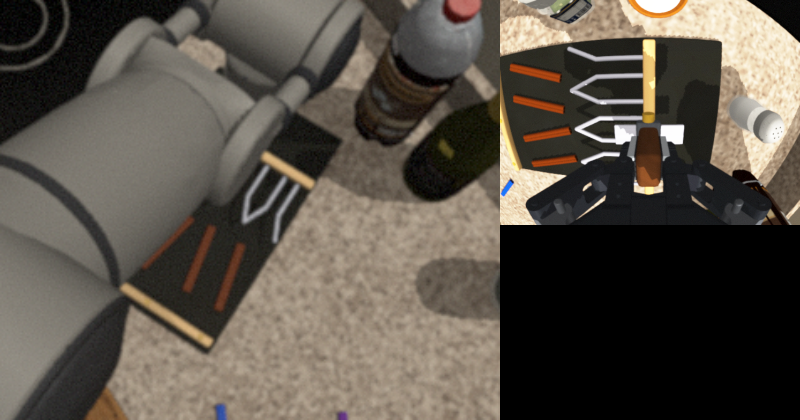

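```bash
cat > m2.py <<'E'
from h import *
import sys
from mv import S
c=np.load("c2.npy",allow_pickle=True).item()
im=cv2.imread("pics/w2.png");hsv=cv2.cvtColor(im,cv2.COLOR_BGR2HSV);H,S_,V=[hsv[...,i].astype(int) for i in range(3)]
ye=(H>14)&(H<32)&(S_>70)&(V>110)
def sl(P):
    d=P[:,:2]-[.5488,-.1682];return np.c_[d@[.917,-.399],d@[.399,.917]].round(4)
P=[]
for r in range(80,220,20):
    xs=np.where(ye[r,250:310])[0]+250;P.append((xs.mean(),r));print(r,xs.min(),xs.max(),end=" ")
ys=np.where(ye[:240,277])[0];print("bar top row",ys.min())
W=fray(P,.0475,c);print(sl(W));f=np.polyfit(W[:,1],W[:,0],1);print("bar x-yaw",np.degrees(np.arctan2(-f[0],1)))
print("bar end",sl(fray([(277,ys.min())],.0475,c)))
Q=[]
for r in range(200,320,20):
    xs=np.where(ye[r,0:60])[0]
    if len(xs):Q.append((xs.max(),r));print(r,xs.min(),xs.max(),end=" ")
if Q:
    W=fray(Q,.023,c);print("rail",sl(W));f=np.polyfit(W[:,1],W[:,0],1);print("yaw",np.degrees(np.arctan2(-f[0],1)))
br=((H<14)|(H>170))&(S_>110)&(V>60);k=np.zeros(br.shape,np.uint8);k[100:320,0:170]=br[100:320,0:170]*255
for ct in cv2.findContours(k,0,1)[0]:
    if cv2.contourArea(ct)<150:continue
    b=cv2.boxPoints(cv2.minAreaRect(ct));print("stick",sl(fray(b,.017,c)).tolist())
E
python3 m2.py
```

```text
80 266 290 100 266 289 120 266 289 140 267 289 160 267 289 180 267 289 200 267 289 bar top row 23
[[0.078  0.0917]
 [0.0777 0.0813]
 [0.0777 0.071 ]
 [0.078  0.0606]
 [0.0774 0.0501]
 [0.078  0.0393]
 [0.078  0.0283]]
bar x-yaw -23.40146204507442
bar end [[0.0775 0.1222]]
200 0 9 220 0 13 240 2 18 260 8 23 280 14 29 300 21 36 rail [[-0.1394  0.0227]
 [-0.1396  0.0056]
 [-0.1393 -0.0121]
 [-0.1398 -0.0306]
 [-0.1398 -0.0501]
 [-0.1394 -0.0708]]
yaw -23.611079888491435
stick [[-0.1168, -0.0709], [-0.0248, -0.0495], [-0.0258, -0.063], [-0.1208, -0.0874]]
stick [[-0.1193, -0.0239], [-0.0267, -0.0061], [-0.0265, -0.0186], [-0.1211, -0.039]]
stick [[-0.1284, 0.0273], [-0.1208, 0.0404], [-0.029, 0.022], [-0.0336, 0.0102]]
stick [[-0.1259, 0.0753], [-0.1196, 0.0881], [-0.0296, 0.0629], [-0.0339, 0.0515]]
```

Request:
step_arm:
  rows:
    - [[0,0,1.0,0,0,0,1],[0,0,1.8,0,0,0,1],[0,0,2.3,0,0,0,1],[0,0,2.3,0,0,0,1],[0,0,2.3,0,0,0,1]]

```text
time_s: 6.25
tcp_pos: [0.6201, -0.1994, 0.0675]
eef_rot: [0.836, 0.548, -0.0, -0.0]
wrist_force: [-0.0, -0.1, -2.1]
width: 0.202
```

Request:
step_arm:
  rows:
    - [[0,0,0.05,0,0,0,1],[0,0,0.1,0,0,0,1],[0,0,0.15,0,0,0,1],[0,0,0.15,0,0,0,1],[0,0,0.15,0,0,0,1]]

```text
time_s: 6.67
tcp_pos: [0.6204, -0.1995, 0.0665]
eef_rot: [0.836, 0.548, 0.0, 0.0]
wrist_force: [-1.0, 0.5, -2.2]
width: 0.204
```

Request:
step_arm:
  rows:
    - [[0,0,0.07,0,0,0,1],[0,0,0.14,0,0,0,1],[0,0,0.14,0,0,0,1],[0,0,0.14,0,0,0,1]]

```text
time_s: 7.0
tcp_pos: [0.6204, -0.1994, 0.0649]
eef_rot: [0.836, 0.548, 0.0, -0.0]
wrist_force: [0.4, 0.2, -1.6]
width: 0.203
```

Request:
step_arm:
  rows:
    - [[0,0,0.06,0,0,0,1],[0,0,0.06,0,0,0,1],[0,0,0.06,0,0,0,1]]

```text
time_s: 7.25
tcp_pos: [0.6205, -0.1995, 0.0646]
eef_rot: [0.836, 0.548, 0.0, 0.0]
wrist_force: [-0.7, 0.9, -1.1]
width: 0.203
```

Request:
step_arm:
  rows:
    - [[0,0,0.06,0,0,0,1],[0,0,0.06,0,0,0,1],[0,0,0.06,0,0,0,1]]

```text
time_s: 7.5
tcp_pos: [0.6206, -0.1995, 0.0645]
eef_rot: [0.836, 0.548, 0.0, 0.0]
wrist_force: [-1.5, 0.8, 5.5]
width: 0.204
```

```bash
python3 -c "
from mv import *
to(*S(-.035,0),.0642,-23.5);to(*S(-.052,0),.0642,-23.5)"
```

```text
t 7.5 tcp [ 0.6206 -0.1995  0.0645] yaw -23.49 F [-1.45  0.8   5.5 ] w 0.204
shift cm [ 1.000e-02 -1.133e+01  2.000e-02] rot [ 0.0007 -0.0001  0.0002]
t 7.5 tcp [ 0.6206 -0.1995  0.0645] yaw -23.49 F [-1.45  0.8   5.5 ] w 0.204
shift cm [ 1.000e-02 -1.303e+01  2.000e-02] rot [ 0.0007 -0.0001  0.0002]
```

Request:
step_arm:
  rows:
    - [[0,-0.4,-0.04,0,0,0,1],[0,-1.0,-0.04,0,0,0,1],[0,-1.7,-0.04,0,0,0,1],[0,-2.4,-0.04,0,0,0,1],[0,-3.1,-0.04,0,0,0,1],[0,-3.7,-0.04,0,0,0,1],[0,-4.3,-0.04,0,0,0,1],[0,-4.9,-0.04,0,0,0,1],[0,-5.5,-0.04,0,0,0,1],[0,-6.1,-0.04,0,0,0,1],[0,-6.7,-0.04,0,0,0,1],[0,-7.3,-0.04,0,0,0,1],[0,-7.9,-0.04,0,0,0,1],[0,-8.5,-0.04,0,0,0,1],[0,-9.0,-0.04,0,0,0,1],[0,-9.3,-0.04,0,0,0,1],[0,-9.3,-0.04,0,0,0,1],[0,-9.3,-0.04,0,0,0,1]]

```text
time_s: 9.0
tcp_pos: [0.5344, -0.162, 0.0644]
eef_rot: [0.836, 0.548, -0.0, -0.0]
wrist_force: [1.6, 0.4, 8.0]
width: 0.202
```

```bash
python3 -c "
from mv import *
to(*S(-.045,0),.0642,-23.5)
c=ctrl.get_calibration('wrist');np.save('c3.npy',c,allow_pickle=True)
cv2.imwrite('pics/w3.png',ctrl.snapshot('wrist'))"
```

```text
t 9.0 tcp [ 0.5344 -0.162   0.0644] yaw -23.49 F [1.57 0.42 7.98] w 0.202
shift cm [ 0.01 -2.94  0.02] rot [-0.0008 -0.0001  0.0002]
```

View pics/w3.png

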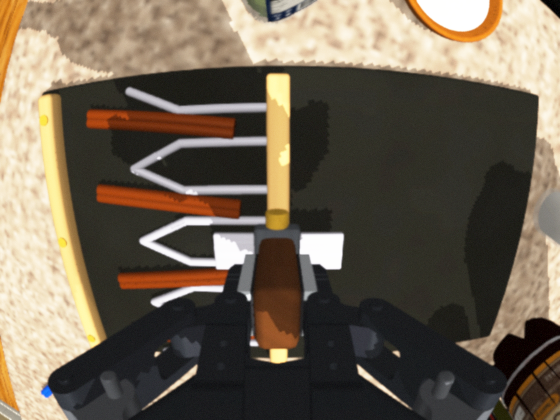

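Request:
step_arm:
  rows:
    - [[0,-0.3,-0.04,0,0,0,1],[0,-0.7,-0.04,0,0,0,1],[0,-1.1,-0.04,0,0,0,1],[0,-1.5,-0.04,0,0,0,1],[0,-1.9,-0.04,0,0,0,1],[0,-2.3,-0.04,0,0,0,1],[0,-2.6,-0.04,0,0,0,1],[0,-2.8,-0.04,0,0,0,1],[0,-2.8,-0.04,0,0,0,1],[0,-2.8,-0.04,0,0,0,1]]

```text
time_s: 9.88
tcp_pos: [0.5087, -0.1508, 0.0644]
eef_rot: [0.836, 0.548, -0.0, -0.001]
wrist_force: [0.3, 0.6, 4.1]
width: 0.202
```

```bash
cat > look.py <<'E'
from mv import *
import sys
to(*S(-.052,0),.0644,-23.5)
c=ctrl.get_calibration('wrist')
im=ctrl.snapshot('wrist');cv2.imwrite(f'pics/{sys.argv[1]}.png',im)
hsv=cv2.cvtColor(im,cv2.COLOR_BGR2HSV);H,S_,V=[hsv[...,i].astype(int) for i in range(3)]
k=((((H<12)|(H>170))&(S_>110)&(V>60))*255).astype(np.uint8);k[:,262:]=0;k[:70]=0;k[335:]=0
def sl(P):
    d=P[:,:2]-[.5488,-.1682];return np.c_[d@[.917,-.399],d@[.399,.917]]
f=ctrl.observe()["wrist_force"];print("F slate x,y",f[:2]@[.917,-.399],f[:2]@[.399,.917],"tcp slate",sl(ctrl.observe()["tcp_pos"][None]).round(4))
for ct in cv2.findContours(k,0,1)[0]:
    if cv2.contourArea(ct)<300:continue
    q=sl(fray(ct[:,0],.017,c)).astype(np.float32);r=cv2.minAreaRect(q*1000);b=cv2.boxPoints(r);print("stick c",np.round(r[0],1),np.round(r[1],1),round(r[2],1),"x",b[:,0].min().round(1),b[:,0].max().round(1))
E
python3 look.py w4
```

```text
t 9.88 tcp [ 0.5087 -0.1508  0.0644] yaw -23.49 F [0.34 0.59 4.12] w 0.202
shift cm [ 0.01 -0.83  0.  ] rot [-0.0019 -0.0001  0.0002]
F slate x,y -1.2875781200896643 0.06119372909736568 tcp slate [[-0.0437 -0.0001]]
stick c [-106.8  -24.5] [68.3 12.9] 4.2 x -141.4 -72.3
stick c [-96.4  24.6] [12.5 89.2] 85.5 x -141.3 -51.4
stick c [-95.9  70.3] [11.6 89.4] 85.3 x -140.9 -50.8
```

View pics/w4.png

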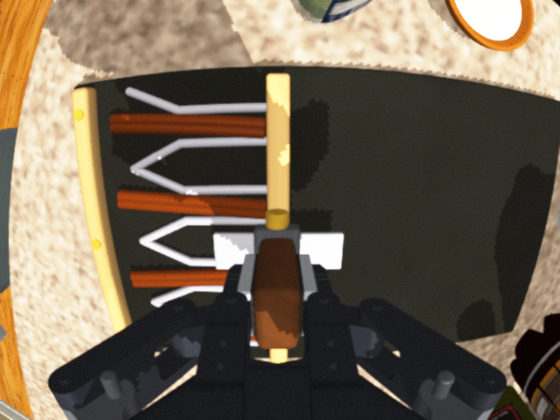

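Request:
step_arm:
  rows:
    - [[0,-0.15,0,0,0,0,1],[0,-0.3,0,0,0,0,1],[0,-0.45,0,0,0,0,1],[0,-0.55,0,0,0,0,1],[0,-0.55,0,0,0,0,1],[0,-0.55,0,0,0,0,1]]

```text
time_s: 10.43
tcp_pos: [0.5042, -0.1489, 0.0645]
eef_rot: [0.836, 0.548, -0.0, -0.0]
wrist_force: [0.9, -0.8, 1.4]
width: 0.201
```

Request:
step_arm:
  rows:
    - [[0,-0.05,0,0,0,0,1],[0,-0.1,0,0,0,0,1],[0,-0.1,0,0,0,0,1]]

```text
time_s: 10.68
tcp_pos: [0.5033, -0.1486, 0.0645]
eef_rot: [0.836, 0.548, -0.0, -0.0]
wrist_force: [1.5, -0.9, 1.4]
width: 0.203
```

```bash
python3 look.py w5
```

```text
t 10.68 tcp [ 0.5033 -0.1486  0.0645] yaw -23.49 F [ 1.5  -0.88  1.39] w 0.203
shift cm [ 0.01 -0.25  0.01] rot [-0.0003 -0.0001  0.0002]
F slate x,y 1.9860600288628971 -0.19265237346047187 tcp slate [[-0.0495 -0.0001]]
stick c [-112.5  -24.3] [68. 13.] 4.3 x -146.9 -78.0
stick c [-102.    24.5] [12.5 88.9] 85.8 x -146.8 -57.2
stick c [-101.6   70. ] [11.4 89.3] 85.9 x -146.6 -56.6
```

Request:
step_arm:
  rows:
    - [[0,-0.05,0,0,0,0,1],[0,-0.1,0,0,0,0,1],[0,-0.1,0,0,0,0,1]]

```text
time_s: 10.98
tcp_pos: [0.5024, -0.1481, 0.0645]
eef_rot: [0.836, 0.548, -0.0, -0.0]
wrist_force: [1.9, -0.3, 1.5]
width: 0.202
```

Request:
step_arm:
  rows:
    - [[0,-0.05,0,0,0,0,1],[0,-0.05,0,0,0,0,1],[0,-0.05,0,0,0,0,1]]

```text
time_s: 11.23
tcp_pos: [0.5019, -0.1479, 0.0645]
eef_rot: [0.836, 0.548, -0.0, -0.0]
wrist_force: [1.4, -0.9, 0.1]
width: 0.203
```

Request:
step_arm:
  rows:
    - [[0,-0.05,0,0,0,0,1],[0,-0.05,0,0,0,0,1],[0,-0.05,0,0,0,0,1]]

```text
time_s: 11.48
tcp_pos: [0.5015, -0.1477, 0.0645]
eef_rot: [0.836, 0.548, -0.0, -0.0]
wrist_force: [1.0, -1.0, 0.0]
width: 0.202
```

```bash
python3 look.py w6
```

```text
t 11.48 tcp [ 0.5015 -0.1477  0.0645] yaw -23.49 F [ 0.98 -1.    0.01] w 0.202
shift cm [ 0.01 -0.04  0.01] rot [-0.0005 -0.0001  0.0001]
F slate x,y 2.5965933939421006 0.2711834404157069 tcp slate [[-0.0515 -0.0001]]
stick c [-114.2  -24.3] [67.5 13.1] 4.4 x -148.4 -80.1
stick c [-103.9   24.5] [12.4 88.5] 86.4 x -148.4 -59.3
stick c [-103.7   69.9] [11.6 89.3] 86.0 x -148.6 -58.7
```

```bash
python3 -c "
import cv2
i=cv2.imread('pics/w6.png')[80:340,60:280];cv2.imwrite('pics/w6c.png',cv2.resize(i,(508,600),interpolation=cv2.INTER_CUBIC))"
```

View pics/w6c.png

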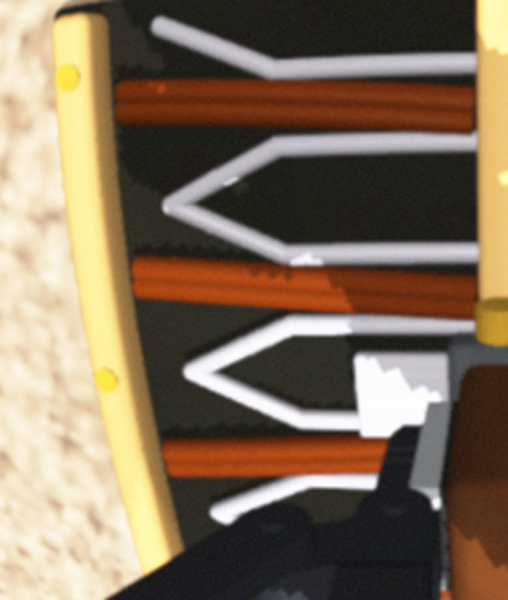

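Request:
step_arm:
  rows:
    - [[0,-0.05,0,0,0,0,1],[0,-0.05,0,0,0,0,1],[0,-0.05,0,0,0,0,1]]

```text
time_s: 11.78
tcp_pos: [0.501, -0.1476, 0.0645]
eef_rot: [0.836, 0.548, -0.0, -0.0]
wrist_force: [0.2, -0.9, -0.8]
width: 0.202
```

Request:
step_arm:
  rows:
    - [[0,-0.05,0,0,0,0,1],[0,-0.05,0,0,0,0,1],[0,-0.05,0,0,0,0,1]]

```text
time_s: 12.03
tcp_pos: [0.5006, -0.1474, 0.0645]
eef_rot: [0.836, 0.548, -0.0, -0.0]
wrist_force: [0.8, -0.1, 0.1]
width: 0.203
```

Request:
step_arm:
  rows:
    - [[0,-0.05,0,0,0,0,1],[0,-0.05,0,0,0,0,1],[0,-0.05,0,0,0,0,1]]

```text
time_s: 12.28
tcp_pos: [0.5001, -0.1472, 0.0645]
eef_rot: [0.836, 0.548, -0.0, -0.0]
wrist_force: [1.2, -1.1, -0.5]
width: 0.2
```

Request:
step_arm:
  rows:
    - [[0,-0.04,0,0,0,0,1],[0,-0.04,0,0,0,0,1],[0,-0.04,0,0,0,0,1]]

```text
time_s: 12.53
tcp_pos: [0.4998, -0.147, 0.0645]
eef_rot: [0.836, 0.548, -0.0, -0.0]
wrist_force: [0.4, -0.6, -1.6]
width: 0.208
```

```bash
python3 look.py w7;  python3 -c "
import cv2,numpy as np
a=[cv2.resize(cv2.imread(f'pics/{n}.png')[80:340,60:240],(400,578),interpolation=cv2.INTER_CUBIC) for n in('w5','w7')];cv2.imwrite('pics/w7c.png',np.hstack(a))"
```

```text
t 12.53 tcp [ 0.4998 -0.147   0.0645] yaw -23.49 F [ 0.44 -0.55 -1.62] w 0.208
shift cm [0.01 0.14 0.01] rot [-0.0003 -0.0001  0.0002]
F slate x,y 0.7889780533555886 0.0884156543867558 tcp slate [[-0.0534 -0.0001]]
stick c [-115.9  -24.2] [67.  13.1] 4.6 x -149.8 -81.9
stick c [-105.5   24.4] [12.4 88.1] 86.4 x -149.9 -61.2
stick c [-105.2   69.8] [11.6 88.6] 86.0 x -149.8 -60.6
```

View pics/w7c.png

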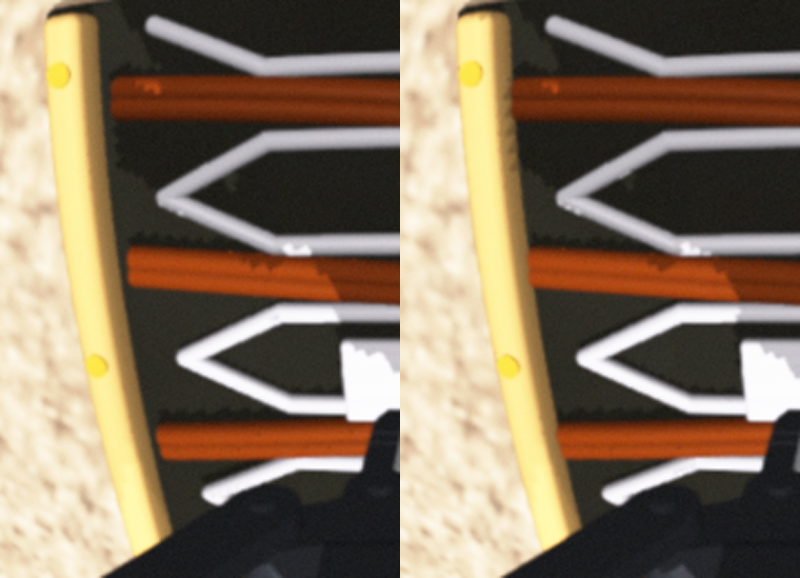

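Request:
step_arm:
  rows:
    - [[0,0.06,0,0,0,0,1],[0,0.1,-0.05,0,0,0,1],[0,0.1,-0.3,0,0,0,1],[0,0.1,-0.7,0,0,0,1],[0,0.1,-1.3,0,0,0,1],[0,0.1,-2.2,0,0,0,1],[0,0.1,-4,0,0,0,1],[0,1.5,-6,0,0,0,1],[0,4,-8,0,0,0,1],[0,6,-8,0,0,0,1],[0,8,-8,0,0,0,1],[0,8,-8,0,0,0,1],[0,8,-8,0,0,0,1]]

```text
time_s: 13.67
tcp_pos: [0.5735, -0.1791, 0.145]
eef_rot: [0.836, 0.548, 0.0, 0.0]
wrist_force: [-0.2, 0.5, -2.2]
width: 0.205
```

```bash
sed -i 's/k\[:,262:\]=0;k\[:70\]=0;k\[335:\]=0/k[:,int(sys.argv[2]):]=0;k[:int(sys.argv[3])]=0;k[int(sys.argv[4]):]=0/' look.py; python3 look.py w8 230 60 400; python3 mv.py .528 -.2 .16 -23.5 .480 -.339 .16 80.5
```

```text
t 13.67 tcp [ 0.5735 -0.1791  0.145 ] yaw -23.5 F [-0.18  0.5  -2.21] w 0.205
shift cm [ 0.02 -7.9   8.05] rot [ 0.0002 -0.0001  0.0001]
F slate x,y -1.3117494128163025 -0.40011093041498214 tcp slate [[ 0.0261 -0.0001]]
stick c [-103.4  -69.1] [91.1 13. ] 3.8 x -149.3 -57.5
stick c [-107.2  -24.1] [84.5 13. ] 3.9 x -149.8 -64.6
stick c [-109.2   24.4] [12.5 80.2] 86.0 x -149.6 -68.8
stick c [-103.5   69.6] [12.6 91.2] 86.1 x -149.4 -57.6
t 13.72 tcp [ 0.5727 -0.1787  0.1447] yaw -23.49 F [-1.36  0.16 -2.68] w 0.2
shift cm [-3.74 -3.26 -1.53] rot [-0.001  -0.0001  0.0002]
t 13.72 tcp [ 0.5727 -0.1787  0.1447] yaw -23.49 F [-1.36  0.16 -2.68] w 0.2
shift cm [-18.4   -2.12  -1.53] rot [-6.0000e-04 -1.0000e-03 -1.8149e+00]
```

View pics/w8.png

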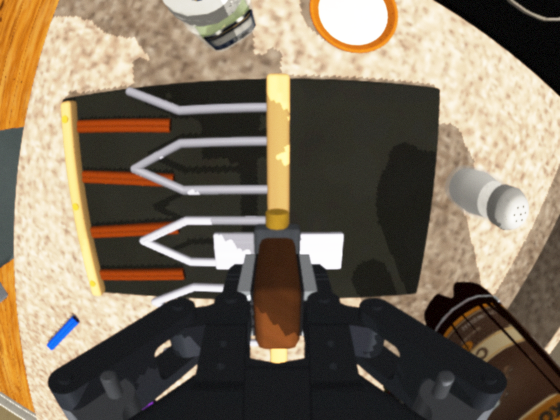

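```bash
python3 mv.py .468 -.342 .15 80.5
```

```text
t 13.72 tcp [ 0.5727 -0.1787  0.1447] yaw -23.49 F [-1.36  0.16 -2.68] w 0.2
shift cm [-19.15  -3.1   -0.53] rot [-6.0000e-04 -1.0000e-03 -1.8149e+00]
```

Request:
step_arm:
  rows:
    - [[-0.5,-1,-1,0,0,-0.08,1],[-1.5,-2,-1.5,0,0,-0.2,1],[-2.5,-3,-1.5,0,0,-0.32,1],[-3.5,-3.1,-1.5,0,0,-0.44,1],[-4.5,-3.1,-1.5,0,0,-0.56,1],[-5.5,-3.1,-1.5,0,0,-0.68,1],[-6.5,-3.1,-1.5,0,0,-0.8,1],[-8,-3.1,-1.5,0,0,-0.92,1],[-9.5,-3.1,-1.5,0,0,-1.04,1],[-11,-3.1,-1.5,0,0,-1.16,1],[-12.5,-3.1,-1.5,0,0,-1.28,1],[-14,-3.1,-1.5,0,0,-1.4,1],[-15.5,-3.1,-1,0,0,-1.52,1],[-17,-3.1,-0.5,0,0,-1.63,1],[-18.3,-3.1,0,0,0,-1.74,1],[-19.1,-3.1,0,0,0,-1.815,1],[-19.1,-3.1,0,0,0,-1.815,1],[-19.1,-3.1,0,0,0,-1.815,1],[-19.1,-3.1,0,0,0,-1.815,1]]

```text
time_s: 15.3
tcp_pos: [0.4686, -0.341, 0.1448]
eef_rot: [0.084, 0.996, 0.0, -0.0]
wrist_force: [0.3, -0.1, -2.6]
width: 0.2
```

```bash
python3 mv.py .468 -.342 .058 80.5
```

```text
t 15.3 tcp [ 0.4686 -0.341   0.1448] yaw 80.38 F [ 0.25 -0.11 -2.57] w 0.2
shift cm [ 0.04 -0.12  8.68] rot [ 0.0005 -0.     -0.0021]
```

Request:
step_arm:
  rows:
    - [[0,0,2.5,0,0,0,1],[0,0,5,0,0,0,1],[0,0,7,0,0,0,1],[0,0,8.2,0,0,0,1],[0,0,8.6,0,0,0,1],[0,0,8.75,0,0,0,1],[0,0,8.83,0,0,0,1],[0,0,8.88,0,0,0,1],[0,0,8.93,0,0,0,1],[0,0,8.93,0,0,0,1],[0,0,8.93,0,0,0,1]]

```text
time_s: 16.22
tcp_pos: [0.4689, -0.342, 0.0559]
eef_rot: [0.083, 0.997, -0.0, 0.0]
wrist_force: [-0.1, -0.9, -2.1]
width: 0.202
```

Request:
step_arm:
  rows:
    - [[0,0,0.05,0,0,0,1],[0,0,0.08,0,0,0,1],[0,0,0.08,0,0,0,1],[0,0,0.08,0,0,0,1]]

```text
time_s: 16.55
tcp_pos: [0.4689, -0.3419, 0.0555]
eef_rot: [0.083, 0.997, -0.0, 0.0]
wrist_force: [-2.1, 1.3, 5.4]
width: 0.204
```

Contact. Open slowly, then lift straight up.

Request:
step_arm:
  rows:
    - [[0,0,0,0,0,0,0.5],[0,0,0,0,0,0,0.3],[0,0,0,0,0,0,0],[0,0,0,0,0,0,-0.4],[0,0,0,0,0,0,-0.4],[0,0,0,0,0,0,-0.4],[0,0,0,0,0,0,-0.4],[0,0,-1,0,0,0,-0.4],[0,0,-3,0,0,0,-0.4],[0,0,-6,0,0,0,-0.4],[0,0,-9,0,0,0,-0.4],[0,0,-12,0,0,0,-0.4],[0,0,-15,0,0,0,-0.4],[0,3,-15,0,0,0,-0.4],[0,7,-15,0,0,0,-0.4],[-2,11,-15,0,0,0,-0.4],[-2,11,-15,0,0,0,-0.4],[-2,11,-15,0,0,0,-0.4]]

```text
time_s: 18.05
tcp_pos: [0.5076, -0.2347, 0.2054]
eef_rot: [0.081, 0.997, -0.0, 0.001]
wrist_force: [-0.4, -1.0, -0.6]
width: 0.703
```

```bash
python3 -c "
from h import *
w=ctrl.snapshot('wrist');t=ctrl.snapshot('scene')
o=np.zeros((315,800,3),np.uint8);o[:,:400]=cv2.resize(w,(400,315));o[:,400:]=cv2.resize(t[120:380,140:470],(400,315));cv2.imwrite('pics/fin.png',o)"; python3 look.py w9 560 0 400
```

```text
t 18.15 tcp [ 0.5065 -0.237   0.2049] yaw 80.54 F [0.54 0.27 1.18] w 0.698
shift cm [ 2.01  8.75 14.05] rot [-2.0000e-04  8.0000e-04  1.8159e+00]
F slate x,y 0.3295225862812158 0.6407547314432397 tcp slate [[-0.0114 -0.0805]]
stick c [-104.3   68. ] [13.8 91.8] 85.7 x -150.6 -58.0
stick c [-104.2   22.4] [13.4 91.3] 86.1 x -150.2 -58.3
stick c [-104.2  -25.5] [91.5 13.3] 4.0 x -150.3 -58.1
stick c [-103.6  -71.2] [91.5 12.9] 4.0 x -149.6 -57.5
```

View pics/fin.png

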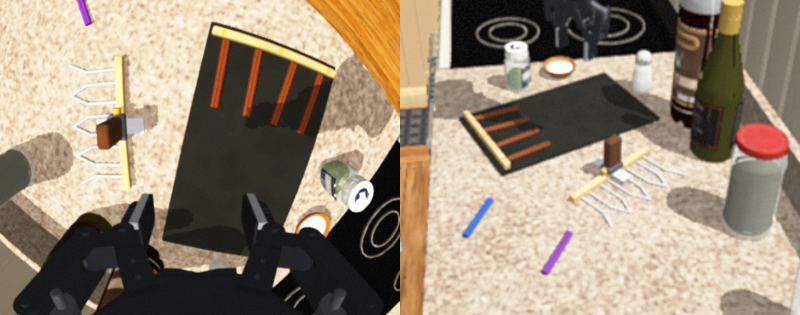

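```bash
python3 -c "
from h import *
print(ctrl.job_done(),ctrl.observe()['time_s'])"
```

```text
the job is handed in; nothing more can be done
the job is handed in; nothing more can be done
```

I combed the four sticks against the rail with the rake, stood the rake back on the worktop, and handed the job in after about 18 s of robot time. `job_done()` gave no verdict.

Last checks, from the wrist and scene pictures:
- **Sticks:** their centres are at slate x of about -103.6 to -104.3 mm, against a target of -104 mm. Their y positions are about -71, -25, 22 and 68 mm, so they are roughly 46 mm apart. They lie about 4° (0.07 rad) off the slate's long direction; the limit is 6.3°.
- **Rake:** it looks upright on the worktop, clear of the slate, and the gripper was well above it.
- **Rail:** the wrist force never rose clearly above about 3 N of friction and noise. I stopped when the pictures showed contact, so I didn't feel the rail as the task suggested. Its displacement wasn't measured, but the forces stayed well below 8 N.
- **Bystanders:** the bowl, the jar and the shaker look undisturbed in the pictures; I didn't measure their positions again.

One disagreement: an early wrist-camera reading put the rail about 10 mm from where the top camera had it. Most likely I used the wrong height for the rail edge in that view. The later views agreed with the top camera. I viewed 11 pictures, one over the budget of 10.

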